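# Unlock the medicine box and lift its lid by the key

## Robot

A 6-joint arm with a two-finger parallel gripper is mounted at the origin on the work surface. World frame = base frame: x ahead of the robot, y to its left, z up, the work surface at z = 0. Lengths are in m, angles in rad, forces in N, time in s.
With the tool pointing down it reaches from about 0.2 to 0.875 m from the base axis. Payload 3.4 kg.
Tool frame: the origin (TCP) lies midway between the tips of the shut fingers; the grasp point (between the pads) lies 19 mm behind it; x points along the fingers, y is the direction in which the jaws open and shut, and the axes are right-handed (so a half turn about x gives the same grasp; the last joint's range is limited). The gripper opens to 94 mm and grips with 3 to 60 N. Pads are 16 mm wide; open, the fingers measure 119 mm over their backs; the gripper's body (75 mm by 177 mm) begins 78 mm behind the grasp point.
Start: joints at [-1.305, 0.276, 1.505, -0, 1.361, -0.121], TCP at [0.217, -0.533, 0.205] pointing down, gripper open.
Joint ranges: [-2.89, 2.89], [-0.75, 2.08], [0.22, 2.7], [-1.18, 4.32], [0.11, 2.71], [-2.7, 2.7]. Speed limits (rad/s): [2.57, 2.57, 3.14, 3.14, 3.14, 3.14].

## Interface

Orientations are given as a rotation vector (axis times angle).
In Python, from plant import ctrl, eyes gives the robot as it stands.
- The arm moves only by the tool servo_tool, never from a script. Its argument "series" is a list of rows, each a list of 7 numbers: the shift along the tool's x, y, z in cm, then the turn, a rotation vector about the tool's x, y, z in degrees, then the finger opening in cm, from 0 to 9.4. A call has 1 to 10 rows; each row is the pose to reach, as a shift and turn from the pose commanded when the call began, along the tool's axes at that moment; what a row does not reach only later rows make up. A row lasts 1/12 s, in which the tool goes at most 41.7 mm and 7.16 degrees, less where a joint would pass 70% of its speed; a pose out of reach is approached as far as the arm can. A call with a gripper value outside its range is refused whole. The fingers move at their own pace and stop on an object; "newtons" is the grip in N (left out, the last holds). Time passes only in rows, so rows that repeat a pose let the fingers close. It gives the time, the measured TCP pose, the force and the opening at its end, in the units of the state.
- ctrl.sense(): the state, without advancing time (a new reading comes with each control period).
- eyes.snapshot(name): name is "scene" or "top" or "wrist"; returns (picture, depth): 480x640x3 uint8, red, green, blue; 480x640 float32, m along the optical axis (not along the pixel's ray), 0 where there is no reading.
- eyes.camera_model(name): a dict with "camera_matrix" (3x3 intrinsics, pixels), "xyz" and "rotation" of the camera in the world; the wrist camera has in their place "T_tool_cam" (4x4, takes a point from camera to tool coordinates, whose origin is the TCP and whose axes are the tool frame's). Camera axes: x right, y down, z forward; pixel columns grow to the right and rows downward; lengths in m; the calibration is good to about 2 mm. A picture is of the moment at which its call begins: read the wrist's pose just before it. camera_model takes no time and is no camera call.
- ctrl.hand_in(): hands the job in, once; it reports no verdict.
The state is a dict: "time": time; "qpos": joint angles; "qvel": joint speeds; "joint_torque": joint torques, N m; "ee_pos": TCP position; "tcp_rot": TCP orientation; "wrist_force": force on the tool from outside, world axes, zero at the start; "torque": the same for the moment, N m; "grip_width": finger opening in m.
Only numpy, scipy, OpenCV 4.12 (cv2) and the standard library are available. Lean on these libraries where they do the work, as an engineer would, in place of code of your own. Each camera call takes 0.05 s, during which the arm holds its last target. There are 200 camera calls.

## Task

Take the yellow-headed key out of the wooden key block, push it blade down into the lock of the steel medicine box, coaxing it past the sticky pins without forcing it until it is fully home, then turn it clockwise a quarter turn to the stop against its spring. Keeping the key turned, lift the lid a few centimetres by the key alone and finish while still gripping the key, with the lid held ajar. Leave the other two keys, the mug and the pill jar where they are.

Things in the scene. Friction and masses are not known exactly. Their poses are not given: they have to be found in the camera images.
- key_yellow: The key to use, upright in the key block. Origin on its axis at the flat underside (shoulder) of the head, on the block's top; z up out of the head, x across the blade's width, y through its thickness. Yellow plastic head 28 (x) by 10 (y) by 36 mm (z = 0 to 36). Symmetric: it goes into the lock either way round. 30 g.
- key_tip (a point): Tip of the yellow key's blade, on the key's axis 34 mm below the shoulder. From the shoulder down: a round neck 4 mm thick and 6 mm long, then the steel blade 10 mm wide and 4 mm thick, whose last 9 mm taper to 3.6 by 1.6 mm at the tip.
- key_blue: Key of the same shape with a blue head, for something else; stays in the block.
- key_red: Key of the same shape with a red head, for something else; stays in the block.
- key_block: Fixed wooden block 50 (x) by 170 (y) by 45 mm tall, origin at the centre of its underside. Three slots right through at y = -52, 0 and +52 mm, each 5.5 mm (x) by 11.5 mm (y), hold the three keys upright, blades' widths along the block's y, in any order.
- box: Grey-white steel lock box screwed to the worktop, 176 mm deep (x), 224 mm wide (y), lid top 103 mm high. Origin on the worktop straight under the lock; the front lies 34 mm from it towards -x, the hinge 138 mm towards +x. A folded black carrying handle lies on the lid from 45 mm behind the lock, up to 13 mm above the lid.
- lock_mouth (a point): Centre of the keyway at the top of the lock's 36 by 36 mm steel plate, 4 mm above the lid and 107 mm above the worktop; moves with the lid. z up out of the lock, x along the slot's length, towards the hinge. Slot in the plate 11.5 (x) by 5.4 mm (y), its upper 2 mm bevelled 2 mm wider all round. Fully home, the key's shoulder rests on the plate: key origin on this point.
- lock_pins (a point): Middle pin in the barrel, 18 mm below the lock mouth. The barrel's slot under the plate is 11 by 5 mm; pins stand in it about 11, 18 and 25 mm down and the tapered tip pushes them aside one by one. They stick: expect about 5 to 15 N to push the key straight in, less if it is wiggled. Only when fully home can the key turn; turned, it cannot be pulled out (2 mm of up-down play).
- plug (a joint): Angle of the lock barrel in rad: 0 = home, growing clockwise seen from above, stop at 1.57 (a quarter turn). A spring turns it back when let go (0.010 N m at home, 0.050 at the stop). The blade has about 0.15 rad of play, so the barrel lags behind the key. A cam under the lid frees the lid from about 1.1 rad on.
- lid (a joint): Angle of the lid in rad: 0 = shut, growing as its front edge rises; falls shut by itself. 2 to 3 N at the lock lifts it. 0.2 rad raises the lock by about 27 mm.
- lid_hinge (a point): Middle of the lid's hinge line, on the far long edge of the box, 100 mm above the worktop, 138 mm from the lock's axis; its y axis is the hinge line, about which the lid (and the key in it) tips.
- mug: Bystander: blue mug 80 mm across and 90 mm tall, origin under its centre.
- jar: Bystander: amber pill jar 50 mm across and 85 mm tall, origin under its centre.
Things that resemble listed ones, but are neither listed nor needed, are in the scene too. Of the things that look like the key_yellow, the smaller one is meant.

How it is judged:
By the outcome, as a careful person would: the job done as asked, in the order asked, and still so for the second after the job is handed in, while the arm keeps its last pose, push and grip.
It also fails if it takes over 58 s, if anything falls off the work surface, if the arm or the gripper's body presses on something with over 40 N, if the wrist force passes 120 N, or if a joint passes its speed limit or range.

## Working session

There is one attempt and no reset: what is moved stays moved. The work goes in short steps, Python scripts to look and compute and a tool call to move; the robot and the scene stay as the last step left them, time stands still between calls to the robot, and variables do not carry over. Pictures are saved under pics/ and viewed, about 8 in all and at most 12, crops included, and the job is handed in when it is done.

Besides the shell and the picture viewer there is one more tool, called after "Request:" as a command line: name --pt "numbers of a row" for each row, then --argument value for the rest. servo_tool: Moves the arm, as the interface text tells. Its arguments: {"type":"object","properties":{"series":{"type":"array","items":{"type":"array","items":{"type":"number"}}},"newtons":{"type":"number"}},"required":["series"]}

```bash
mkdir -p pics; ls; cat > h.py <<'E'
import numpy as np, cv2
from scipy.spatial.transform import Rotation as R
from plant import ctrl, eyes
def snap(n,f):
    s=ctrl.sense(); p,d=eyes.snapshot(n); np.savez(f'pics/{f}.npz',p=p,d=d,pos=s['ee_pos'],rot=s['tcp_rot'])
    cv2.imwrite(f'pics/{f}.png',p[:,:,::-1]); return s,p,d
def cam(n,f):
    m=eyes.camera_model(n); K=np.array(m['camera_matrix'])
    if n=='wrist':
        z=np.load(f'pics/{f}.npz'); T=np.eye(4); T[:3,:3]=R.from_rotvec(z['rot']).as_matrix(); T[:3,3]=z['pos']
        T=T@np.array(m['T_tool_cam'])
    else:
        T=np.eye(4); r=np.array(m['rotation']); T[:3,:3]=r if r.shape==(3,3) else R.from_rotvec(r).as_matrix(); T[:3,3]=m['xyz']
    return K,T
def px(n,f,u,v,z=None):
    "world point of pixel: by depth, or on plane height z"
    K,T=cam(n,f); ray=np.linalg.inv(K)@[u,v,1]
    if z is None:
        d=np.load(f'pics/{f}.npz')['d'][int(round(v)),int(round(u))]; return T[:3,:3]@(ray*d)+T[:3,3]
    w=T[:3,:3]@ray; return T[:3,3]+w*(z-T[2,3])/w[2]
E
python3 - <<'E'
from h import *
for n in ['scene','top']: snap(n,n+'0'); print(eyes.camera_model(n))
print(eyes.camera_model('wrist')); print(ctrl.sense())
a=[cv2.imread(f'pics/{n}0.png') for n in ('scene','top')]
E
```

```text
pics
{'camera_matrix': array([[500.95685305,   0.        , 327.30260836],
       [  0.        , 500.95685305, 238.64333382],
       [  0.        ,   0.        ,   1.        ]]), 'xyz': array([1.00918842, 0.13025164, 0.60903241]), 'rotation': array([-1.64977387, -1.94822779,  0.78715516])}
{'camera_matrix': array([[523.47432122,   0.        , 316.54969837],
       [  0.        , 523.47432122, 230.79389672],
       [  0.        ,   0.        ,   1.        ]]), 'xyz': array([0.45879107, 0.00647527, 1.04122229]), 'rotation': array([-2.15186975,  2.20037152, -0.04281602])}
{'camera_matrix': array([[354.25152159,   0.        , 314.75349643],
       [  0.        , 354.25152159, 237.05331481],
       [  0.        ,   0.        ,   1.        ]]), 'T_tool_cam': array([[-1.09349416e-03, -2.80849570e-01,  9.59751178e-01,
        -1.79433853e-01],
       [ 9.99999358e-01, -2.09472355e-05,  1.13322126e-03,
        -2.63348060e-04],
       [-2.98160569e-04,  9.59751800e-01,  2.80849413e-01,
        -8.22005148e-02],
       [ 0.00000000e+00,  0.00000000e+00,  0.00000000e+00,
         1.00000000e+00]])}
{'time': 0.1, 'qpos': array([-1.30503848e+00,  2.76550546e-01,  1.50599357e+00, -2.94059545e-05,
        1.36070405e+00, -1.20999598e-01]), 'qvel': array([-0.00121276, -0.00238664, -0.00380025,  0.00228787,  0.00067716,
       -0.0010942 ]), 'joint_torque': array([ 3.03279434e-03, -4.05448830e+01, -2.37778026e+01,  7.04844156e-02,
        2.99079472e-02, -4.32009142e-05]), 'ee_pos': array([ 0.21673329, -0.53204199,  0.2046857 ]), 'tcp_rot': array([ 2.01000209,  0.39533545, -2.01030606]), 'wrist_force': array([ 0.2236652 , -0.04032524, -0.39841134]), 'torque': array([ 0.01825076, -0.01927101, -0.00155673]), 'grip_width': 0.0938122444627567}
```

View pics/top0.png

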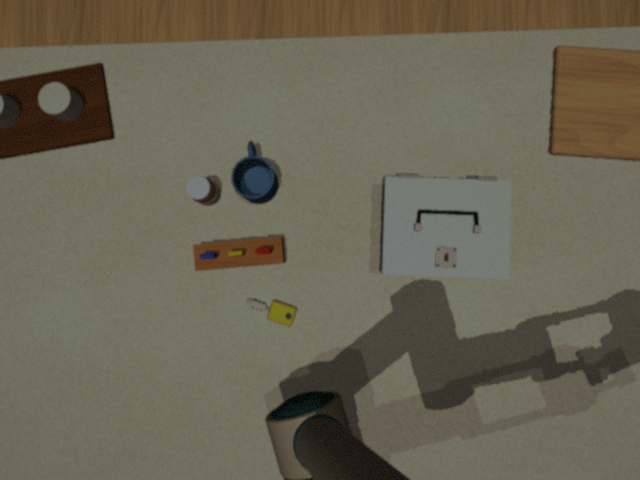

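View pics/scene0.png

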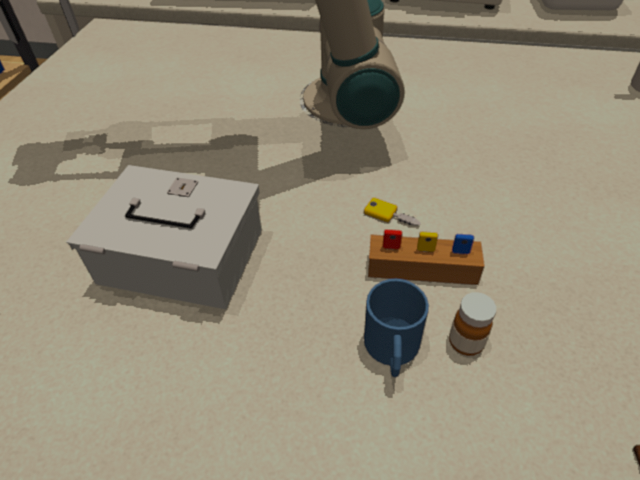

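Candidates for the yellow key, in the top view: the head standing in the block at (236,253), and a larger loose yellow key lying flat at (282,312). I choose the one in the block. The lock is at (446,257). Next is one close crop, with measurements.

```bash
python3 - <<'E'
from h import *
p=cv2.imread('pics/top0.png')
a=cv2.resize(p[222:282,185:295],None,fx=7,fy=7,interpolation=cv2.INTER_CUBIC)[:,:770]
b=cv2.resize(p[240:276,425:467],None,fx=7,fy=7,interpolation=cv2.INTER_CUBIC)
o=np.zeros((420,770+0,3),np.uint8); o[:]=a; 
c=np.zeros((252,770,3),np.uint8); c[:,:294]=b
cv2.imwrite('pics/c1.png',cv2.resize(np.vstack([o[:340],c]),None,fx=1,fy=1))
for u,v,z in [(210,256,.081),(236,253,.081),(264,251,.081),(446,257,.107),(384,178,.103),(510,181,.103),(382,273,.103),(509,277,.103)]:
    print((u,v),px('top','top0',u,v,z).round(4), px('top','top0',u,v).round(4))
E
```

```text
(210, 256) [0.4792 0.2275 0.081 ] [0.4793 0.228  0.0786]
(236, 253) [0.4837 0.1793 0.081 ] [0.4837 0.179  0.0828]
(264, 251) [0.4862 0.1276 0.081 ] [0.4862 0.1272 0.0838]
(446, 257) [ 0.4677 -0.1989  0.107 ] [ 0.4678 -0.2004  0.1002]
(384, 178) [ 0.6123 -0.094   0.103 ] [ 0.6146 -0.0955  0.089 ]
(510, 181) [ 0.6011 -0.3187  0.103 ] [ 0.6009 -0.3182  0.1044]
(382, 273) [ 0.4418 -0.0854  0.103 ] [ 0.4418 -0.0854  0.1035]
(509, 277) [ 0.43   -0.3092  0.103 ] [ 0.4268 -0.3445 -0.0018]
```

View pics/c1.png

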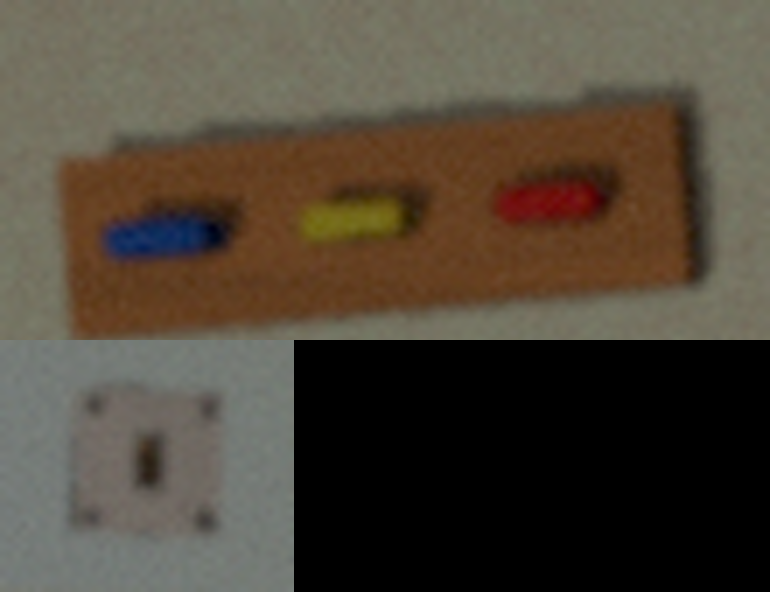

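The crop confirms an upright yellow head in the middle slot, at about (235,253), between blue and red. The keyway is at (446,257). Block yaw is about +4° and box yaw about -3°. I'll go over the lock first for a wrist view, then on to the key.

```bash
cat >> h.py <<'E'
def go(pos,yaw):
    "tool-frame shift cm / turn deg to world pos, tool down, jaw axis (mod 180) at yaw deg"
    s=ctrl.sense(); M=R.from_rotvec(s['tcp_rot']).as_matrix(); best=None
    for k in (yaw,yaw+180):
        c,n=np.cos(np.radians(k)),np.sin(np.radians(k)); x=np.array([0,0,-1.]); y=np.array([c,n,0]); D=np.column_stack([x,y,np.cross(x,y)])
        rv=np.degrees(R.from_matrix(M.T@D).as_rotvec())
        print('yaw',k,'shift',(M.T@(np.array(pos)-s['ee_pos'])*100).round(2),'turn',rv.round(2))
def st():
    s=ctrl.sense(); M=R.from_rotvec(s['tcp_rot']).as_matrix()
    print('t',round(s['time'],2),'pos',s['ee_pos'].round(4),'jaw yaw',np.degrees(np.arctan2(M[1,1],M[0,1])).round(2),'x',M[:,0].round(4),'F',s['wrist_force'].round(2),'M',s['torque'].round(3),'w',round(s['grip_width'],4),'q',s['qpos'].round(2))
E
python3 -c "
from h import *
st(); go([.467,-.2,.19],87); go([.484,.179,.19],4)"
```

```text
t 0.1 pos [ 0.2167 -0.532   0.2047] jaw yaw -67.84 x [-5.0e-04  1.6e-03 -1.0e+00] F [ 0.22 -0.04 -0.4 ] M [ 0.018 -0.019 -0.002] w 0.0938 q [-1.31  0.28  1.51 -0.    1.36 -0.12]
yaw 87 shift [  1.51 -21.31 -35.7 ] turn [-1.5484e+02 -1.3000e-01  2.0000e-02]
yaw 267 shift [  1.51 -21.31 -35.7 ] turn [2.516e+01 1.000e-02 9.000e-02]
yaw 4 shift [  1.57 -55.77 -51.57] turn [-7.184e+01 -7.000e-02  8.000e-02]
yaw 184 shift [  1.57 -55.77 -51.57] turn [1.0816e+02 8.0000e-02 7.0000e-02]
```

Request:
servo_tool --pt "1.5 -21.3 -35.7 -65 0 0 5" --pt "1.5 -21.3 -35.7 -65 0 0 5" --pt "1.5 -21.3 -35.7 -65 0 0 5" --pt "1.5 -21.3 -35.7 -65 0 0 5" --pt "1.5 -21.3 -35.7 -65 0 0 5" --pt "1.5 -21.3 -35.7 -65 0 0 5" --pt "1.5 -21.3 -35.7 -65 0 0 5" --pt "1.5 -21.3 -35.7 -65 0 0 5" --pt "1.5 -21.3 -35.7 -65 0 0 5" --pt "1.5 -21.3 -35.7 -65 0 0 5"

```text
time: 0.93
ee_pos: [0.4678, -0.1985, 0.1902]
tcp_rot: [1.242, 1.188, -1.243]
wrist_force: [0.2, -0.2, 0.3]
grip_width: 0.05
```

Request:
servo_tool --pt "0 0 0 0 0 0 5" --pt "0 0 0 0 0 0 5" --pt "0 0 0 0 0 0 5" --pt "0 0 0 0 0 0 5"

```text
time: 1.27
ee_pos: [0.4664, -0.2016, 0.1903]
tcp_rot: [1.246, 1.185, -1.247]
wrist_force: [-0.1, -0.2, 0.0]
grip_width: 0.05
```

```bash
python3 -c "
from h import *
st(); snap('wrist','w1'); go([.484,.179,.15],4)
K,T=cam('wrist','w1'); q=T[:3,:3].T@(np.array([.4677,-.199,.107])-T[:3,3]); print(K@q/q[2])"
```

```text
t 1.27 pos [ 0.4664 -0.2016  0.1903] jaw yaw -2.92 x [-8.e-04 -4.e-04 -1.e+00] F [-0.12 -0.16  0.  ] M [-0.073 -0.055  0.036] w 0.05 q [-0.54  0.19  1.67 -0.    1.29 -0.49]
yaw 4 shift [  4.02  -0.21 -38.13] turn [-6.96  0.02  0.03]
yaw 184 shift [  4.02  -0.21 -38.13] turn [ 1.7304e+02  4.0000e-02 -3.0000e-02]
[316.04974332 240.19172166   1.        ]
```

View pics/w1.png

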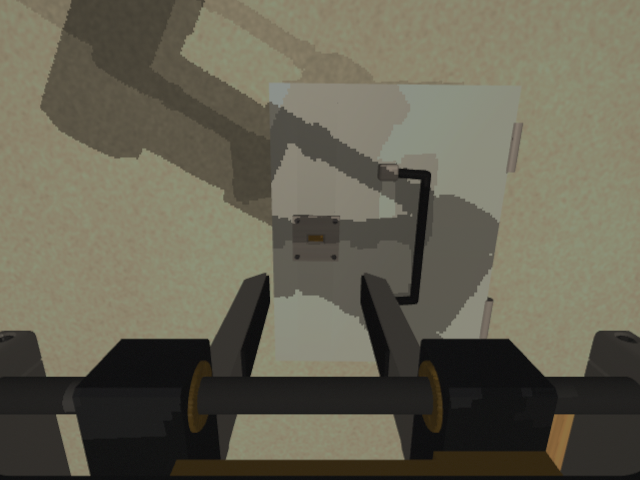

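The wrist view shows the plate with its keyway at about (316,238), which matches the prediction (316,240). Now to the key.

Request:
servo_tool --pt "4.0 -0.2 -38.1 -7 0 0 4" --pt "4.0 -0.2 -38.1 -7 0 0 4" --pt "4.0 -0.2 -38.1 -7 0 0 4" --pt "4.0 -0.2 -38.1 -7 0 0 4" --pt "4.0 -0.2 -38.1 -7 0 0 4" --pt "4.0 -0.2 -38.1 -7 0 0 4" --pt "4.0 -0.2 -38.1 -7 0 0 4" --pt "4.0 -0.2 -38.1 -7 0 0 4" --pt "4.0 -0.2 -38.1 -7 0 0 4" --pt "4.0 -0.2 -38.1 -7 0 0 4"

```text
time: 2.15
ee_pos: [0.4841, 0.184, 0.1499]
tcp_rot: [1.157, 1.246, -1.153]
wrist_force: [-0.0, 0.1, 0.3]
grip_width: 0.0399
```

Request:
servo_tool --pt "0 0 0 0 0 0 4" --pt "0 0 0 0 0 0 4" --pt "0 0 0 0 0 0 4" --pt "0 0 0 0 0 0 4"

```text
time: 2.48
ee_pos: [0.4843, 0.1779, 0.1506]
tcp_rot: [1.157, 1.241, -1.158]
wrist_force: [0.1, 1.2, -0.9]
grip_width: 0.0398
```

```bash
python3 -c "
from h import *
st(); snap('wrist','w2')
a=cv2.imread('pics/w2.png')[140:310,200:440]; cv2.imwrite('pics/w2c.png',cv2.resize(a,None,fx=3.3,fy=3.3,interpolation=cv2.INTER_CUBIC))"
```

```text
t 2.48 pos [0.4843 0.1779 0.1506] jaw yaw 4.0 x [ 2.e-04 -7.e-04 -1.e+00] F [ 0.07  1.23 -0.9 ] M [-0.027 -0.061  0.035] w 0.0398 q [ 0.22  0.23  1.72 -0.    1.2   0.15]
```

View pics/w2c.png

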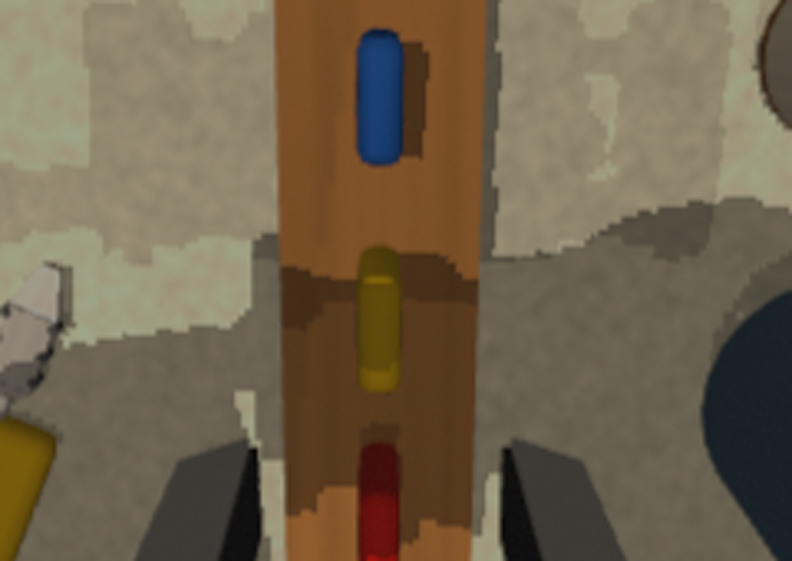

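```bash
python3 -c "
from h import *
for v in (278,335,392): print(px('wrist','w2',200+378.5/3.3,140+v/3.3,.081).round(4), px('wrist','w2',200+378.5/3.3,140+v/3.3).round(4))
for v,n in ((392,0),): pass
print(px('wrist','w2',200+281/3.3,140+310/3.3,.045).round(4),px('wrist','w2',200+479/3.3,140+310/3.3,.045).round(4))
print(px('wrist','w2',200+380/3.3,140+35/3.3,.081).round(4))
# hsv mask check
im=cv2.imread('pics/w2.png'); h=cv2.cvtColor(im,cv2.COLOR_BGR2HSV)
m=(h[:,:,0]>22)&(h[:,:,0]<35)&(h[:,:,1]>150); m[:, :300]=0;m[:,330:]=0;m[:200]=0;m[270:]=0
d=np.load('pics/w2.npz')['d']; P=np.array([px('wrist','w2',u,v) for v,u in zip(*np.nonzero(m))]); t=P[P[:,2]>P[:,2].max()-.006]; print(len(P),P[:,2].max(),t.min(0).round(4),t.max(0).round(4),t.mean(0).round(4))
"
```

```text
[0.4832 0.1967 0.081 ] [0.4832 0.1965 0.0805]
[0.4841 0.1836 0.081 ] [0.4841 0.1835 0.0806]
[0.4851 0.1702 0.081 ] [0.4859 0.1575 0.0458]
[0.4598 0.1774 0.045 ] [0.5098 0.1809 0.045 ]
[0.4799 0.2485 0.081 ]
5 0.08169112840687973 [0.4823 0.1763 0.0793] [0.4871 0.1818 0.0817] [0.4839 0.1792 0.0805]
```

The yellow head's top face is centred at about crop (378,335), i.e. world (0.484, 0.183), with clear space on both sides for the fingers. Descending and gripping.

Request:
servo_tool --pt "4 0 -0.3 0 0 0 4" --pt "7 0 -0.3 0 0 0 4" --pt "9.0 0 -0.3 0 0 0 4" --pt "9.9 0 -0.3 0 0 0 4" --pt "9.9 0 -0.3 0 0 0 4" --pt "9.9 0 -0.3 0 0 0 4" --pt "9.9 0 -0.3 0 0 0 0.6" --pt "9.9 0 -0.3 0 0 0 0.6" --pt "9.9 0 -0.3 0 0 0 0.6" --pt "9.9 0 -0.3 0 0 0 0.6" --newtons 15

```text
time: 3.37
ee_pos: [0.4845, 0.1832, 0.0524]
tcp_rot: [1.157, 1.241, -1.154]
wrist_force: [0.4, -0.2, -0.2]
grip_width: 0.0172
```

```bash
python3 -c "
from h import *
st()"
```

```text
t 3.37 pos [0.4845 0.1832 0.0524] jaw yaw 4.17 x [ 2.e-03  3.e-04 -1.e+00] F [ 0.41 -0.19 -0.24] M [-0.007 -0.116 -0.005] w 0.0172 q [ 0.23  0.33  1.85 -0.    0.96  0.15]
```

Request:
servo_tool --pt "0 0 0 0 0 0 0.6" --pt "0 0 0 0 0 0 0.6" --pt "0 0 0 0 0 0 0.6" --pt "0 0 0 0 0 0 0.6" --newtons 30

```text
time: 3.7
ee_pos: [0.4842, 0.1831, 0.052]
tcp_rot: [1.156, 1.242, -1.155]
wrist_force: [-0.1, 0.4, 5.6]
grip_width: 0.0097
```

```bash
python3 -c "
from h import *
st()"
```

```text
t 3.7 pos [0.4842 0.1831 0.052 ] jaw yaw 4.17 x [ 9.e-04  1.e-04 -1.e+00] F [-0.06  0.39  5.65] M [-0.043  0.099 -0.019] w 0.0097 q [ 0.23  0.33  1.85 -0.    0.96  0.15]
```

Request:
servo_tool --pt "-1 0 0 0 0 0 0.6" --pt "-2.5 0 0 0 0 0 0.6" --pt "-5 0 0 0 0 0 0.6" --pt "-9 0 0 0 0 0 0.6" --pt "-13 0 0 0 0 0 0.6" --pt "-13 0 0 0 0 0 0.6" --pt "-13 0 0 0 0 0 0.6" --pt "-13 0 0 0 0 0 0.6"

```text
time: 4.37
ee_pos: [0.4831, 0.1828, 0.1811]
tcp_rot: [1.155, 1.243, -1.156]
wrist_force: [-0.2, -0.8, -1.8]
grip_width: 0.01
```

```bash
python3 -c "
from h import *
st(); snap('wrist','w3'); go([.467,-.2,.182],87)
a=cv2.imread('pics/w3.png')[200:360,220:420]; cv2.imwrite('pics/w3c.png',cv2.resize(a,None,fx=3.5,fy=3.5,interpolation=cv2.INTER_CUBIC))"
```

```text
t 4.37 pos [0.4831 0.1828 0.1811] jaw yaw 4.17 x [-1.e-03 -3.e-04 -1.e+00] F [-0.19 -0.79 -1.77] M [-0.036 -0.079  0.035] w 0.01 q [ 0.23  0.2   1.67 -0.    1.27  0.15]
yaw 87 shift [-0.15 -4.33 38.06] turn [-82.84  -0.09   0.16]
yaw 267 shift [-0.15 -4.33 38.06] turn [97.16  0.17  0.1 ]
```

View pics/w3c.png

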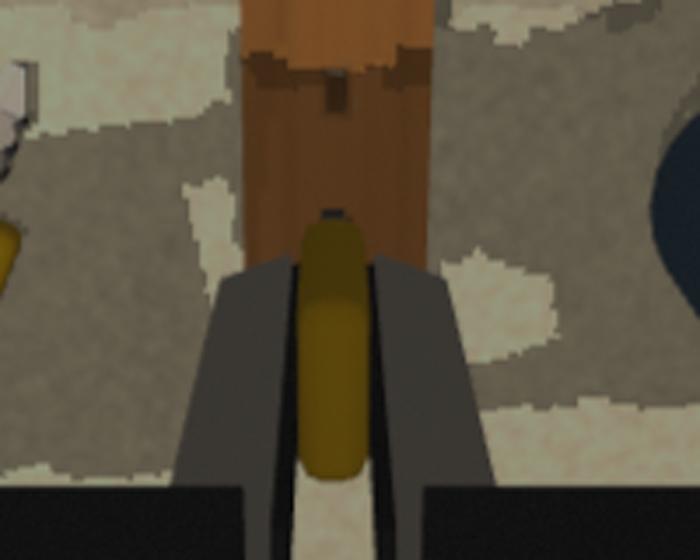

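The key is held and clear of the block. The head's top face is at crop rows 303–479, column 333, and the empty slot is at (336,92). I'll compute the in-hand offset.

```bash
python3 -c "
from h import *
s=np.load('pics/w3.npz'); M=R.from_rotvec(s['rot']).as_matrix()
z=s['pos'][2]+.029
for v in (303,391,479):
  for zz in (z,None): 
    p=px('wrist','w3',220+333/3.5-.5,200+v/3.5-.5,zz); print(v,'tool mm',(M.T@(p-s['pos'])*1e3).round(1))
for v in (70,92,113): print('slot',px('wrist','w3',220+336/3.5-.5,200+v/3.5-.5,.045).round(4))
print('lock w1',[px('wrist','w1',*p,.107).round(4) for p in ((316,238),(297,221),(334,221),(297,257),(334,257))])
"
```

```text
303 tool mm [-29.    0.2 -14.5]
303 tool mm [-27.2   0.2 -13.7]
391 tool mm [-29.    0.2  -1.7]
391 tool mm [-28.3   0.2  -1.3]
479 tool mm [-29.    0.2  11.8]
479 tool mm [-29.    0.2  11.8]
slot [0.4833 0.1893 0.045 ]
slot [0.4838 0.1834 0.045 ]
slot [0.4842 0.1776 0.045 ]
lock w1 [array([ 0.4678, -0.1972,  0.107 ]), array([ 0.4539, -0.183 ,  0.107 ]), array([ 0.4821, -0.1844,  0.107 ]), array([ 0.4521, -0.2121,  0.107 ]), array([ 0.4811, -0.2135,  0.107 ])]
```

Request:
servo_tool --pt "-0.8 -4.8 38 -83 0 0 0.6" --pt "-0.8 -4.8 38 -83 0 0 0.6" --pt "-0.8 -4.8 38 -83 0 0 0.6" --pt "-0.8 -4.8 38 -83 0 0 0.6" --pt "-0.8 -4.8 38 -83 0 0 0.6" --pt "-0.8 -4.8 38 -83 0 0 0.6" --pt "-0.8 -4.8 38 -83 0 0 0.6" --pt "-0.8 -4.8 38 -83 0 0 0.6" --pt "-0.8 -4.8 38 -83 0 0 0.6" --pt "-0.8 -4.8 38 -83 0 0 0.6"

```text
time: 5.25
ee_pos: [0.4632, -0.1823, 0.1871]
tcp_rot: [0.314, 1.552, -0.312]
wrist_force: [0.6, 0.2, 0.3]
grip_width: 0.0101
```

Request:
servo_tool --pt "0 0 0 0 0 0 0.6" --pt "0 0 0 0 0 0 0.6" --pt "0 0 0 0 0 0 0.6" --pt "0 0 0 0 0 0 0.6"

```text
time: 5.58
ee_pos: [0.4642, -0.1798, 0.188]
tcp_rot: [0.318, 1.55, -0.316]
wrist_force: [0.6, 0.6, 0.0]
grip_width: 0.0099
```

```bash
python3 -c "
from h import *
st(); go([.467,-.198,.17],87)"
```

```text
t 5.58 pos [ 0.4642 -0.1798  0.188 ] jaw yaw 66.87 x [-0.0021  0.0018 -1.    ] F [0.57 0.64 0.01] M [ 0.053 -0.12   0.039] w 0.0099 q [-0.51  0.17  1.69  0.    1.28 -1.68]
yaw 87 shift [ 1.8  -1.56  0.97] turn [-20.13  -0.14  -0.07]
yaw 267 shift [ 1.8  -1.56  0.97] turn [ 1.5987e+02 -1.0000e-01  2.0000e-01]
```

Request:
servo_tool --pt "1 -1.56 1.1 -20.1 0 0 0.6" --pt "1 -1.56 1.1 -20.1 0 0 0.6" --pt "1 -1.56 1.1 -20.1 0 0 0.6" --pt "1 -1.56 1.1 -20.1 0 0 0.6" --pt "1 -1.56 1.1 -20.1 0 0 0.6" --pt "1 -1.56 1.1 -20.1 0 0 0.6" --pt "1 -1.56 1.1 -20.1 0 0 0.6"

```text
time: 6.17
ee_pos: [0.469, -0.1993, 0.1792]
tcp_rot: [0.042, 1.57, -0.042]
wrist_force: [-0.6, -0.0, -0.1]
grip_width: 0.01
```

```bash
python3 -c "
from h import *
st(); snap('wrist','w4'); go([.4683,-.198,.158],87)
a=cv2.imread('pics/w4.png')[200:340,230:400]; cv2.imwrite('pics/w4c.png',cv2.resize(a,None,fx=4,fy=4,interpolation=cv2.INTER_CUBIC))"
```

```text
t 6.17 pos [ 0.469  -0.1993  0.1792] jaw yaw 86.93 x [ 1.e-04 -1.e-04 -1.e+00] F [-0.56 -0.04 -0.12] M [ 0.09  -0.191 -0.002] w 0.01 q [-0.54  0.19  1.68 -0.    1.26 -2.06]
yaw 87 shift [ 2.12  0.14 -0.07] turn [-0.07  0.01  0.01]
yaw 267 shift [ 2.12  0.14 -0.07] turn [ 1.7993e+02  1.0000e-02 -2.0000e-02]
```

View pics/w4c.png

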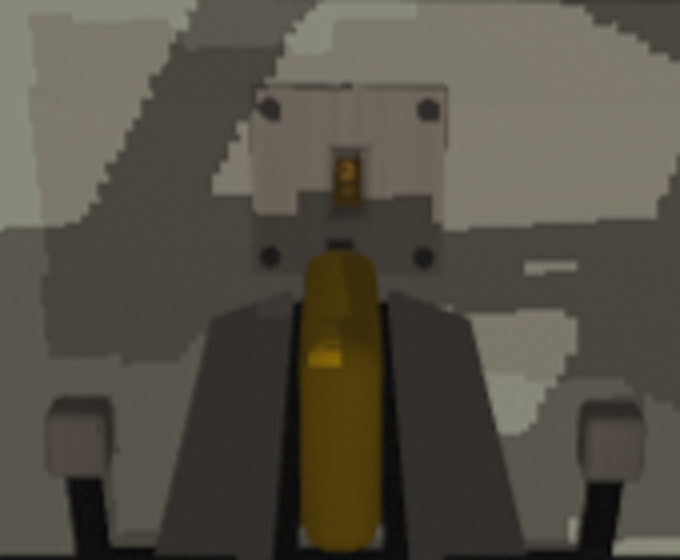

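```bash
python3 -c "
from h import *
s=np.load('pics/w4.npz'); M=R.from_rotvec(s['rot']).as_matrix()
f=lambda u,v,z:px('wrist','w4',230+u/4-.375,200+v/4-.375,z)
L=np.mean([f(u,v,.107) for u,v in ((269,110),(428,110),(270,257),(423,257))],0); S=f(347,180,.107); P=np.mean([f(u,v,.107) for u,v in ((252,88),(446,88),(252,272),(441,272))],0)
for n,p in (('screws',L),('slot',S),('plate',P)): print(n,p.round(4),'tool mm',(M.T@(p-s['pos'])*1e3).round(2))
h=f(341,500,s['pos'][2]+.029); print('head tool',(M.T@(h-s['pos'])*1e3).round(2))
t=f(341,241,s['pos'][2]-.041); print('tip edge tool',(M.T@(t-s['pos'])*1e3).round(2))
for v in (235,241,247): print(np.load('pics/w4.npz')['d'][200+v//4,230+341//4], (M.T@(f(341,v,None)-s['pos'])*1e3).round(2))
"
```

```text
screws [ 0.4676 -0.1978  0.107 ] tool mm [72.19  1.39 -1.47]
slot [ 0.4667 -0.1979  0.107 ] tool mm [72.19  1.29 -2.38]
plate [ 0.467  -0.1977  0.107 ] tool mm [72.19  1.43 -2.03]
head tool [-29.     0.28   5.72]
tip edge tool [41.    0.21 -1.64]
0.26474452 [70.26  0.18  7.79]
0.22310531 [30.72  0.22 -5.37]
0.22143517 [28.89  0.22 -5.04]
```

The plate centre is at about crop (347,181), and the key's tip shows at (341,246). The key needs to move about +1.1 mm along tool y and -1.5 mm along tool z. I'll align it and go down to the mouth.

Request:
servo_tool --pt "1.5 0.11 -0.15 0 0 0 0.6" --pt "2.6 0.11 -0.15 0 0 0 0.6" --pt "3.0 0.11 -0.15 0 0 0 0.6" --pt "3.2 0.11 -0.15 0 0 0 0.6" --pt "3.4 0.11 -0.15 0 0 0 0.6" --pt "3.5 0.11 -0.15 0 0 0 0.6" --pt "3.5 0.11 -0.15 0 0 0 0.6" --newtons 40

```text
time: 6.8
ee_pos: [0.4677, -0.1989, 0.1444]
tcp_rot: [0.042, 1.57, -0.042]
wrist_force: [0.8, 0.4, -0.3]
grip_width: 0.01
```

```bash
python3 -c "
from h import *
st()"
```

```text
t 6.8 pos [ 0.4677 -0.1989  0.1444] jaw yaw 86.94 x [ 6.e-04 -4.e-04 -1.e+00] F [ 0.78  0.36 -0.35] M [ 0.063 -0.118 -0.019] w 0.01 q [-0.54  0.22  1.74 -0.    1.18 -2.06]
```

Request:
servo_tool --pt "0.1 0.03 0 0 0 0 0.6" --pt "0.2 0.05 0 0 0 0 0.6" --pt "0.3 0.05 0 0 0 0 0.6" --pt "0.4 0.05 0 0 0 0 0.6" --pt "0.5 0.05 0 0 0 0 0.6" --pt "0.6 0.05 0 0 0 0 0.6" --pt "0.7 0.05 0 0 0 0 0.6"

```text
time: 7.38
ee_pos: [0.4674, -0.1983, 0.137]
tcp_rot: [0.042, 1.57, -0.042]
wrist_force: [0.5, 0.2, 0.1]
grip_width: 0.0098
```

```bash
python3 -c "
from h import *
st()"
```

```text
t 7.38 pos [ 0.4674 -0.1983  0.137 ] jaw yaw 86.95 x [-0.e+00 -1.e-04 -1.e+00] F [0.5  0.2  0.15] M [ 0.057 -0.14   0.019] w 0.0098 q [-0.54  0.23  1.76 -0.    1.16 -2.06]
```

Tip is 11 mm down with no lateral force. Now the pins, in small steps with a gentle wiggle.

Request:
servo_tool --pt "0.1 0 0 1.5 0 0 0.6" --pt "0.2 0 0 -1.5 0 0 0.6" --pt "0.3 0 0 1.5 0 0 0.6" --pt "0.4 0 0 -1.5 0 0 0.6" --pt "0.5 0 0 1.5 0 0 0.6" --pt "0.5 0 0 -1.5 0 0 0.6" --pt "0.5 0 0 0 0 0 0.6"

```text
time: 7.97
ee_pos: [0.4668, -0.1981, 0.1318]
tcp_rot: [0.041, 1.572, -0.041]
wrist_force: [-1.0, 0.5, 0.4]
grip_width: 0.0097
```

```bash
python3 -c "
from h import *
st()"
```

```text
t 7.97 pos [ 0.4668 -0.1981  0.1318] jaw yaw 87.03 x [-1.4e-03  4.0e-04 -1.0e+00] F [-1.02  0.53  0.44] M [ 0.063  0.047 -0.002] w 0.0097 q [-0.54  0.23  1.76 -0.    1.15 -2.06]
```

Request:
servo_tool --pt "0.1 0 0 1.5 0 0 0.6" --pt "0.2 0 0 -1.5 0 0 0.6" --pt "0.3 0 0 1.5 0 0 0.6" --pt "0.4 0 0 -1.5 0 0 0.6" --pt "0.5 0 0 1.5 0 0 0.6" --pt "0.6 0 0 -1.5 0 0 0.6" --pt "0.6 0 0 0 0 0 0.6"

```text
time: 8.55
ee_pos: [0.4667, -0.1981, 0.126]
tcp_rot: [0.041, 1.572, -0.041]
wrist_force: [-1.4, -0.5, 0.6]
grip_width: 0.0096
```

```bash
python3 -c "
from h import *
st()"
```

```text
t 8.55 pos [ 0.4667 -0.1981  0.126 ] jaw yaw 87.03 x [-1.5e-03  3.0e-04 -1.0e+00] F [-1.42 -0.52  0.65] M [0.004 0.164 0.021] w 0.0096 q [-0.54  0.24  1.77 -0.    1.14 -2.06]
```

Request:
servo_tool --pt "0.1 0 -0.03 1.5 0 0 0.6" --pt "0.2 0 -0.03 -1.5 0 0 0.6" --pt "0.3 0 -0.03 1.5 0 0 0.6" --pt "0.4 0 -0.03 -1.5 0 0 0.6" --pt "0.5 0 -0.03 1.5 0 0 0.6" --pt "0.6 0 -0.03 -1.5 0 0 0.6" --pt "0.7 0 -0.03 1.5 0 0 0.6" --pt "0.8 0 -0.03 -1.5 0 0 0.6" --pt "0.8 0 -0.03 0 0 0 0.6"

```text
time: 9.3
ee_pos: [0.4666, -0.1982, 0.1188]
tcp_rot: [0.041, 1.571, -0.041]
wrist_force: [-1.8, 0.7, 4.4]
grip_width: 0.01
```

```bash
python3 -c "
from h import *
st()"
```

```text
t 9.3 pos [ 0.4666 -0.1982  0.1188] jaw yaw 87.03 x [-8.e-04 -2.e-04 -1.e+00] F [-1.76  0.65  4.37] M [0.235 0.321 0.022] w 0.01 q [-0.54  0.24  1.78 -0.    1.12 -2.06]
```

Request:
servo_tool --pt "0.05 0 0 2 0 0 0.6" --pt "0.1 0 0 -2 0 0 0.6" --pt "0.15 0 0 2 0 0 0.6" --pt "0.2 0 0 -2 0 0 0.6" --pt "0.25 0 0 2 0 0 0.6" --pt "0.3 0 0 -2 0 0 0.6" --pt "0.3 0 0 0 0 0 0.6"

```text
time: 9.88
ee_pos: [0.4666, -0.1982, 0.1159]
tcp_rot: [0.04, 1.571, -0.041]
wrist_force: [-1.3, 0.3, 5.3]
grip_width: 0.0098
```

```bash
python3 -c "
from h import *
st()"
```

```text
t 9.88 pos [ 0.4666 -0.1982  0.1159] jaw yaw 87.06 x [-7.e-04 -3.e-04 -1.e+00] F [-1.27  0.34  5.32] M [ 0.23   0.375 -0.012] w 0.0098 q [-0.54  0.24  1.79 -0.    1.11 -2.06]
```

Request:
servo_tool --pt "0.05 0 0 2 0 0 0.6" --pt "0.1 0 0 -2 0 0 0.6" --pt "0.15 0 0 2 0 0 0.6" --pt "0.2 0 0 -2 0 0 0.6" --pt "0.2 0 0 0 0 0 0.6"

```text
time: 10.3
ee_pos: [0.4667, -0.1982, 0.1143]
tcp_rot: [0.04, 1.571, -0.041]
wrist_force: [-1.6, 2.1, 7.7]
grip_width: 0.0095
```

```bash
python3 -c "
from h import *
st()"
```

```text
t 10.3 pos [ 0.4667 -0.1982  0.1143] jaw yaw 87.06 x [-5.e-04 -4.e-04 -1.e+00] F [-1.55  2.08  7.72] M [0.289 0.538 0.03 ] w 0.0095 q [-0.54  0.25  1.79 -0.    1.11 -2.06]
```

Request:
servo_tool --pt "0.05 0 0 2 0 0 0.6" --pt "0.1 0 0 -2 0 0 0.6" --pt "0.1 0 0 2 0 0 0.6" --pt "0.1 0 0 0 0 0 0.6"

```text
time: 10.63
ee_pos: [0.4666, -0.1983, 0.1139]
tcp_rot: [0.042, 1.571, -0.043]
wrist_force: [-3.9, 1.3, 12.7]
grip_width: 0.0099
```

```bash
python3 -c "
from h import *
st()"
```

```text
t 10.63 pos [ 0.4666 -0.1983  0.1139] jaw yaw 86.88 x [-4.e-04 -7.e-04 -1.e+00] F [-3.86  1.28 12.68] M [ 0.303  0.72  -0.03 ] w 0.0099 q [-0.54  0.25  1.79 -0.    1.1  -2.05]
```

Motion has nearly stopped at z = 0.114, which is the expected home height (0.107 + 0.007). A small turn will test whether it is home.

Request:
servo_tool --pt "0 0 0 5 0 0 0.6" --pt "0 0 0 10 0 0 0.6" --pt "0 0 0 15 0 0 0.6" --pt "0 0 0 15 0 0 0.6"

```text
time: 10.97
ee_pos: [0.4666, -0.1982, 0.1139]
tcp_rot: [0.249, 1.557, -0.25]
wrist_force: [-3.8, 1.2, 12.9]
grip_width: 0.0096
```

```bash
python3 -c "
from h import *
st()"
```

```text
t 10.97 pos [ 0.4666 -0.1982  0.1139] jaw yaw 71.8 x [-5.e-04 -5.e-04 -1.e+00] F [-3.8   1.16 12.86] M [0.396 0.706 0.013] w 0.0096 q [-0.54  0.25  1.79 -0.    1.1  -1.79]
```

Request:
servo_tool --pt "-0.03 0 0 5 0 0 0.6" --pt "-0.06 0 0 10 0 0 0.6" --pt "-0.06 0 0 15 0 0 0.6" --pt "-0.06 0 0 20 0 0 0.6" --pt "-0.06 0 0 20 0 0 0.6"

```text
time: 11.38
ee_pos: [0.4665, -0.198, 0.114]
tcp_rot: [0.522, 1.508, -0.522]
wrist_force: [-3.0, 1.2, 9.9]
grip_width: 0.0101
```

```bash
python3 -c "
from h import *
st()"
```

```text
t 11.38 pos [ 0.4665 -0.198   0.114 ] jaw yaw 51.79 x [-8.e-04  2.e-04 -1.e+00] F [-3.05  1.18  9.85] M [ 0.346  0.556 -0.039] w 0.0101 q [-0.54  0.25  1.79 -0.    1.11 -1.44]
```

Request:
servo_tool --pt "-0.03 0 0 7 0 0 0.6" --pt "-0.06 0 0 14 0 0 0.6" --pt "-0.06 0 0 21 0 0 0.6" --pt "-0.06 0 0 28 0 0 0.6" --pt "-0.06 0 0 35 0 0 0.6" --pt "-0.06 0 0 42 0 0 0.6" --pt "-0.06 0 0 49 0 0 0.6" --pt "-0.06 0 0 55 0 0 0.6" --pt "-0.06 0 0 55 0 0 0.6"

```text
time: 12.13
ee_pos: [0.4668, -0.1974, 0.114]
tcp_rot: [1.252, 1.183, -1.251]
wrist_force: [-1.4, 1.5, 5.6]
grip_width: 0.0094
```

```bash
python3 -c "
from h import *
st()"
```

```text
t 12.13 pos [ 0.4668 -0.1974  0.114 ] jaw yaw -3.26 x [-3.0e-04  1.4e-03 -1.0e+00] F [-1.42  1.5   5.65] M [0.491 0.186 0.018] w 0.0094 q [-0.54  0.25  1.79  0.    1.11 -0.48]
```

Request:
servo_tool --pt "0 0 0 4 0 0 0.6" --pt "0 0 0 8 0 0 0.6" --pt "0 0 0 8 0 0 0.6" --pt "0 0 0 8 0 0 0.6"

```text
time: 12.47
ee_pos: [0.4672, -0.1974, 0.114]
tcp_rot: [1.351, 1.113, -1.349]
wrist_force: [-0.5, 3.0, 5.2]
grip_width: 0.0099
```

```bash
python3 -c "
from h import *
st()"
```

```text
t 12.47 pos [ 0.4672 -0.1974  0.114 ] jaw yaw -11.06 x [ 4.0e-04  1.5e-03 -1.0e+00] F [-0.54  2.96  5.23] M [0.547 0.09  0.03 ] w 0.0099 q [-0.54  0.25  1.79  0.    1.11 -0.35]
```

Request:
servo_tool --pt "0 0 0 2 0 0 0.6" --pt "0 0 0 4 0 0 0.6" --pt "0 0 0 4 0 0 0.6" --pt "0 0 0 4 0 0 0.6"

```text
time: 12.8
ee_pos: [0.4672, -0.1974, 0.114]
tcp_rot: [1.401, 1.074, -1.399]
wrist_force: [-1.4, 2.5, 4.5]
grip_width: 0.01
```

```bash
python3 -c "
from h import *
st()"
```

```text
t 12.8 pos [ 0.4672 -0.1974  0.114 ] jaw yaw -15.04 x [ 3.0e-04  1.4e-03 -1.0e+00] F [-1.36  2.53  4.52] M [0.581 0.066 0.126] w 0.01 q [-0.54  0.25  1.79  0.    1.11 -0.28]
```

The stop is felt: Mz rises to 0.126 N·m at 102° of tool turn (90° plus play). Now I'll compute the arc about the hinge.

```bash
python3 -c "
from h import *
s=ctrl.sense(); M=R.from_rotvec(s['tcp_rot']).as_matrix(); p=s['ee_pos']; a=np.radians(-3)
ex=np.array([np.cos(a),np.sin(a),0]); ey=np.array([-np.sin(a),np.cos(a),0])
H=np.array([.4672,-.198,.1])+.138*ex
for th in (.03,.06,.09,.12,.15,.18,.21,.24,.27):
  Q=R.from_rotvec(ey*th).as_matrix(); print(th,(M.T@(H+Q@(p-H)-p)*100).round(2),np.degrees(M.T@(ey*th)).round(2))
"
```

```text
0.03 [-0.41  0.05 -0.01] [ 0.   -0.36 -1.68]
0.06 [-0.83  0.11 -0.02] [ 0.   -0.72 -3.36]
0.09 [-1.24  0.18 -0.04] [ 0.01 -1.08 -5.04]
0.12 [-1.64  0.26 -0.06] [ 0.01 -1.43 -6.72]
0.15 [-2.05  0.36 -0.08] [ 0.01 -1.79 -8.41]
0.18 [-2.45  0.46 -0.1 ] [ 1.000e-02 -2.150e+00 -1.009e+01]
0.21 [-2.85  0.58 -0.13] [  0.02  -2.51 -11.77]
0.24 [-3.24  0.71 -0.16] [  0.02  -2.87 -13.45]
0.27 [-3.63  0.85 -0.19] [  0.02  -3.23 -15.13]
```

Request:
servo_tool --pt "-0.2 0.02 0 0 -0.2 -0.8 0.6" --pt "-0.41 0.05 -0.01 0 -0.36 -1.68 0.6" --pt "-0.62 0.08 -0.02 0 -0.54 -2.5 0.6" --pt "-0.83 0.11 -0.02 0 -0.72 -3.36 0.6" --pt "-1.03 0.15 -0.03 0 -0.9 -4.2 0.6" --pt "-1.24 0.18 -0.04 0 -1.08 -5.04 0.6" --pt "-1.24 0.18 -0.04 0 -1.08 -5.04 0.6" --pt "-1.24 0.18 -0.04 0 -1.08 -5.04 0.6"

```text
time: 13.47
ee_pos: [0.469, -0.1976, 0.1253]
tcp_rot: [1.351, 1.137, -1.473]
wrist_force: [0.9, 5.1, -3.8]
grip_width: 0.0096
```

```bash
python3 -c "
from h import *
st()"
```

```text
t 13.47 pos [ 0.469  -0.1976  0.1253] jaw yaw -15.08 x [-0.0908  0.0061 -0.9959] F [ 0.9   5.11 -3.83] M [ 1.078 -0.462  0.029] w 0.0096 q [-0.51  0.29  1.7  -0.04  1.23 -0.23]
```

Lifting works: Fz is -3.8 N. I'll continue the same arc, easing the side force and adding 2° of twist to stay on the stop.

Request:
servo_tool --pt "-0.2 0.02 -0.03 1 -0.2 -0.8 0.6" --pt "-0.41 0.05 -0.06 2 -0.36 -1.68 0.6" --pt "-0.62 0.08 -0.07 2 -0.54 -2.5 0.6" --pt "-0.83 0.11 -0.07 2 -0.72 -3.36 0.6" --pt "-1.03 0.15 -0.08 2 -0.9 -4.2 0.6" --pt "-1.24 0.18 -0.09 2 -1.08 -5.04 0.6" --pt "-1.64 0.26 -0.11 2 -1.43 -6.72 0.6" --pt "-2.05 0.36 -0.13 2 -1.79 -8.41 0.6" --pt "-2.05 0.36 -0.13 2 -1.79 -8.41 0.6" --pt "-2.05 0.36 -0.13 2 -1.79 -8.41 0.6"

```text
time: 14.3
ee_pos: [0.4744, -0.1979, 0.1456]
tcp_rot: [1.285, 1.217, -1.622]
wrist_force: [-1.0, 4.4, -2.3]
grip_width: 0.0095
```

```bash
python3 -c "
from h import *
st(); snap('scene','s2'); snap('wrist','w5'); 
a=cv2.imread('pics/s2.png')[90:330,50:330]; b=cv2.imread('pics/w5.png')[100:420,180:460]
cv2.imwrite('pics/s2c.png',np.hstack([cv2.resize(a,(440,377)),cv2.resize(b,(330,377))]))"
```

```text
t 14.3 pos [ 0.4744 -0.1979  0.1456] jaw yaw -17.43 x [-0.24    0.0156 -0.9707] F [-1.05  4.44 -2.28] M [ 1.068 -0.17  -0.097] w 0.0095 q [-0.46  0.36  1.56 -0.09  1.45 -0.14]
```

View pics/s2c.png

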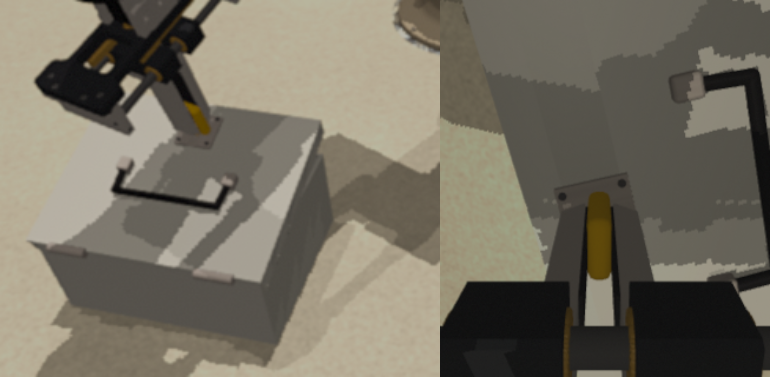

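The picture shows the lid ajar with a shadow gap at the front, the key still in the lock and the head between the pads at (600,235). I'll hold for a second and verify.

Request:
servo_tool --pt "0 0 0 0 0 0 0.6" --pt "0 0 0 0 0 0 0.6" --pt "0 0 0 0 0 0 0.6" --pt "0 0 0 0 0 0 0.6" --pt "0 0 0 0 0 0 0.6" --pt "0 0 0 0 0 0 0.6" --pt "0 0 0 0 0 0 0.6" --pt "0 0 0 0 0 0 0.6" --pt "0 0 0 0 0 0 0.6" --pt "0 0 0 0 0 0 0.6"

```text
time: 15.23
ee_pos: [0.4744, -0.198, 0.1458]
tcp_rot: [1.286, 1.216, -1.621]
wrist_force: [-0.8, 5.1, -3.8]
grip_width: 0.0096
```

```bash
python3 -c "
from h import *
st(); s=ctrl.sense(); print('torque about key', -R.from_rotvec(s['tcp_rot']).as_matrix()[:,0]@s['torque'])
for u,v in ((283.5,266),(334,256),(290,190),(340,180)): print(px('wrist','w5',u,v).round(4))
snap('top','t2'); a=cv2.imread('pics/top0.png');b=cv2.imread('pics/t2.png')
cv2.imwrite('pics/t2c.png',np.vstack([cv2.resize(x[130:340,170:320],None,fx=1.4,fy=1.4) for x in (a,b)]))
"
```

```text
t 15.23 pos [ 0.4744 -0.198   0.1458] jaw yaw -17.45 x [-0.2382  0.0154 -0.9711] F [-0.77  5.12 -3.79] M [ 1.071 -0.251 -0.112] w 0.0096 q [-0.46  0.36  1.56 -0.09  1.45 -0.14]
torque about key 0.1505010083779117
[ 0.4599 -0.1823  0.1432]
[ 0.488  -0.1845  0.1372]
[ 0.4744 -0.1434  0.1348]
[ 0.501  -0.1461  0.1285]
```

View pics/t2c.png

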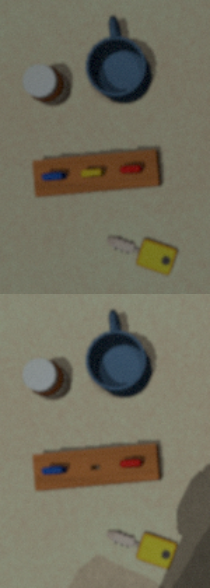

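The bystanders are unmoved and only the yellow slot is empty. The plate has risen by about 33 mm, and the torque is steady on the stop. Handing in.

```bash
python3 -c "
from plant import ctrl
print(ctrl.hand_in())"
```

```text
the job is handed in; nothing more can be done
None
```

The job is done and handed in at about 15 s. The yellow key is fully home and turned to its stop, and the arm is holding the lid ajar by the key.

- **Insertion:** I wiggled the key past the pins. The highest push I read was 13 N, and the key stopped at the expected home height.
- **Turn:** I turned it clockwise until the stop showed as a clear rise in torque. That took about 102° of tool turn, which is the quarter turn plus the blade's play.
- **Lift:** I then raised the lid about 0.24 rad around its hinge.

The last checks, including a one-second hold:

- **Lid:** the lock plate is about 33 mm up.
- **Hold:** the pose was steady, with about 0.15 N·m of torque still holding the key on the stop. The downward load was about 4 N, and the grip was on the head at 9.6 mm.
- **Bystanders:** in the top view, the blue and red keys, the mug, the jar and the larger loose yellow key look unmoved.

Two readings were less tidy. A side force of about 5 N stayed on the key, and I only partly eased it. The top camera and the wrist camera disagreed by about 4 mm on the key's position; I used the wrist camera's value and the grasp was good. I could not read the barrel angle directly, so being at the stop is inferred from the torque and from the lid opening.

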